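Press the slurry-covered vase down on the sprung rinse cradle

ROBOT

A 6-joint arm with a two-finger parallel gripper is mounted at the origin on the work surface. World frame = base frame: x ahead of the robot, y to its left, z up, the work surface at z = 0. Lengths are in mm, angles in rad, forces in N, time in s.
With the tool pointing down it reaches from about 300 to 775 mm from the base axis. Payload 14.6 kg.
Tool frame: the origin (TCP) lies on the centre line of the jaws, within the pads' length; the fingertips stand 11 mm ahead of it and the grasp point (between the pads) lies 8 mm behind it; z points along the fingers, y is the line along which they close (so a half turn about z gives the same grasp; the last joint's range is limited). The gripper opens to 85 mm and grips with 20 to 120 N. Pads are 22 mm wide; open, the fingers measure 114 mm over their backs; the gripper's body (76 mm by 85 mm) begins 54 mm behind the grasp point. The pads swing forward as they close: fully open they stand 13 mm farther back than shut.
Start: joints at [1.105, 0.3, 1.521, -0, 1.321, -0.067], TCP at [213.568, 506.831, 207.081] pointing down, gripper open.
Joint ranges: [-3.03, 3.03], [-0.79, 2.21], [0.23, 2.52], [-1.04, 4.18], [0, 3.07], [-2.55, 2.55]. Speed limits (rad/s): [2.22, 2.22, 2.57, 3.14, 3.14, 3.14].

INTERFACE

Orientations are given as a unit quaternion [x, y, z, w].
In Python, from cell import manip, viewer, ticket gives the robot as it stands.
- The arm moves only by the tool servo_tool, never from a script. Its argument "steps" is a list of rows, each an object of numbers: "dx", "dy", "dz": the shift along the tool's x, y, z in cm; "roll": the turn about the tool's z in rad. In form: [{"dx": .., "dy": .., "dz": .., "roll": ..}, ...]. A call has 1 to 8 rows; each row shifts and turns the commanded pose from where the row before left it, along the tool's axes as they then stand; what a row does not reach is not made up. A row lasts 1/8 s, in which the tool goes at most 62.5 mm and 10.7 degrees, less where a joint would pass 70% of its speed; a pose out of reach is approached as far as the arm can. A call is refused whole if a number of a shift passes 6.25 or a number of a turn 0.188, either way. A call with a gripper value outside its range is refused whole. "gripper" is the finger opening in cm, from 0 to 8.54, set as the call begins (left out, the last holds). The fingers move at their own pace and stop on an object; the grip force is fixed at half the most. Time passes only in rows, so rows that do not move let the fingers close. It gives the time, the measured TCP pose, the force, the opening and the grip force at its end, in the units of the state.
- manip.get_obs(): the state, without advancing time (a new reading comes with each control period).
- viewer.capture(name): name is "side" or "top"; returns the picture (400x640x3 uint8, blue, green, red); there is no depth.
- viewer.camera_model(name): a dict with "fovy" (degrees; the focal length in pixels is half the picture's height over the tangent of half this angle, whatever the lens; pixels are square), "cx", "cy" (the principal point, pixels), "R" (3x3) and "t" (3): a world point X has camera coordinates R X + t. Camera axes: x right, y down, z forward; pixel columns grow to the right and rows downward; lengths in mm; the calibration is good to about 2 mm. A picture is of the moment at which its call begins. camera_model takes no time and is no camera call.
- ticket.job_done(): hands the job in; it is judged then, once.
The state is a dict: "time": time; "qpos": joint angles; "qd": joint speeds; "tau": joint torques, N m; "eef_pos": TCP position; "tool_rot": TCP orientation; "force": force on the tool from outside, world axes, zero at the start; "ft_torque": the same for the moment, N m; "grip_width": finger opening in mm; "grasp_force": force on a finger pad.
Only numpy, scipy, OpenCV 4.12 (cv2) and the standard library are available. Lean on these libraries where they do the work, as an engineer would, in place of code of your own. Each camera call takes 0.05 s, during which the arm holds its last target. There are 200 camera calls.

TASK

Take the dull grey vase gently by its neck (it is thin-walled, so only a light grip and no hard knocks), lift it out of its cork stand and seat it upright, round belly down, in the orange sprung ring of the rinse station. Then press the vase smoothly down so that the ring sinks most of the way into its travel and opens the rinse valve, and finish while still holding the vase pressed down there: do not let go or let the ring rise. Press through the vase, not on the ring itself, and leave the copper vase, the brush, the beaker and the rubbing stone alone.

Things in the scene. Friction and masses are not known exactly. Their poses are not given: they have to be found in the camera images.
- vase_grey: the vase to rinse: dull dark grey with pale patches. Belly a 66 mm ball; neck 24 mm across from 65 to 104 mm height; lip 32 mm across up to 110 mm (top). Origin at the bottom of the ball, z up the neck. 0.22 to 0.35 kg, loose, bottom-heavy so it stands upright in a ring. Grip it with 20 to 40 N per finger; 75 N dents it, as does ramming it into the ring or its stop (15 N of push is plenty)
- vase_copper: an identical vase, already clean: bright copper with a brass lip, same sizes and origin. Leave it alone. The two vases stand in the two cork stands, either way round
- rinser: rinse station, fixed: aluminium drip tray 170 x 150 mm with a 14 mm rim, on it a blue plinth 100 mm across whose top is at 36 mm. Origin at the centre of the tray's underside, z up; the ring sits on the same vertical axis, above the plinth. A brass inlet stub sticks out at its +x side
- cradle_top (a point): centre of the upper face of the orange sprung ring, z up. It moves with the ring: 72 mm above the table when the ring is up, 48 mm at the bottom stop. The ring is 84 mm outside, 44 mm hole, 10 mm thick; a vase seated in it has its origin 8 to 9 mm below this point
- cradle (a joint): how far the ring is pressed down, in m: 0 = up, 0.024 = bottom stop; a vertical slide on a spring. It takes 5 N to start it moving (the vase's weight alone does not), and 0.4 N more for each mm, about 14 N at the bottom. The rinse valve is open beyond 0.015
- stand_a: cork ring stand, fixed, 72 mm across, 14 mm high, 44 mm hole, origin at the centre of its underside. A vase in it has its origin about 5 mm above the table
- stand_b: second cork ring stand, the same as the first
- brush: brush lying on the table, 170 mm long, leave alone
- beaker: blue ceramic beaker, 72 mm across, 85 mm high, leave alone. Origin at the centre of its underside
- rubstone: red-brown rubbing stone 90 x 35 x 20 mm, leave alone. Origin at the centre of its underside
Mind the look-alikes: they are no part of the job. Several things look just like the rinser: the one meant starts nearest to the robot's base.

How it is judged:
By the outcome, as a careful person would: the job done as asked, in the order asked, and still so for the second after the job is handed in, while the arm keeps its last pose, push and grip.
It also fails if it takes over 42 s, if anything falls off the work surface, if the arm or the gripper's body presses on something with over 40 N, if the wrist force passes 120 N, or if a joint passes its speed limit or range.

## Working session

There is one attempt and no reset: what is moved stays moved. The work goes in short steps, Python scripts to look and compute and a tool call to move; the robot and the scene stay as the last step left them, time stands still between calls to the robot, and variables do not carry over. Pictures are saved under pics/ and viewed, at most 10 in all, crops included, and the job is handed in when it is done.

Besides the shell and the picture viewer there is one more tool, called as a command line: name --argument value ..., lists and objects as JSON in quotes. servo_tool: Moves the arm, as the interface text tells. Its arguments: {"type":"object","properties":{"steps":{"type":"array"},"gripper":{"type":"number"}},"required":["steps"]}

```bash
mkdir -p pics; python3 - <<'E'
from cell import manip, viewer, ticket
import cv2
for n in("top","side"):
    cv2.imwrite(f"pics/{n}0.png",viewer.capture(n)); print(n,viewer.camera_model(n))
print(manip.get_obs())
E
```

```text
top {'fovy': 52.81610996537924, 'cx': 321.00728420606913, 'cy': 199.2748694878853, 'R': array([[ 0.0075935 , -0.99985476,  0.01525758],
       [-0.99161753, -0.00949729, -0.12885837],
       [ 0.12898456, -0.0141512 , -0.99154562]]), 't': array([-90.71089805, 579.85996021, 952.76882084])}
side {'fovy': 49.66446814646436, 'cx': 312.8885378157304, 'cy': 207.0177086572696, 'R': array([[-0.99116412,  0.13241801, -0.00769198],
       [ 0.08685638,  0.60411513, -0.79214953],
       [-0.10024803, -0.78581829, -0.61027858]]), 't': array([ 606.59396193,   44.66279102, 1248.24365465])}
{'time': 0.1, 'qpos': array([ 1.10541390e+00,  3.00420305e-01,  1.52155416e+00,  1.74719785e-05,
        1.32071301e+00, -6.65865902e-02]), 'qd': array([-0.00158505, -0.00239102, -0.00191623, -0.00163941, -0.00140146,
        0.00049585]), 'tau': array([ 3.40346414e-03, -5.44370413e+01, -3.62376416e+01, -4.39494977e-05,
        2.99098676e-03,  1.47172966e-05]), 'eef_pos': array([213.44808167, 506.61848177, 206.56058228]), 'tool_rot': array([ 1.98081308e-01,  9.80185439e-01, -5.25935842e-04, -1.52057384e-04]), 'force': array([-0.3847513 , -0.12068297,  0.13954648]), 'ft_torque': array([-0.00360052, -0.02996666,  0.01313405]), 'grasp_force': 0.0, 'grip_width': 85.56144444556828}
```

View pics/top0.png

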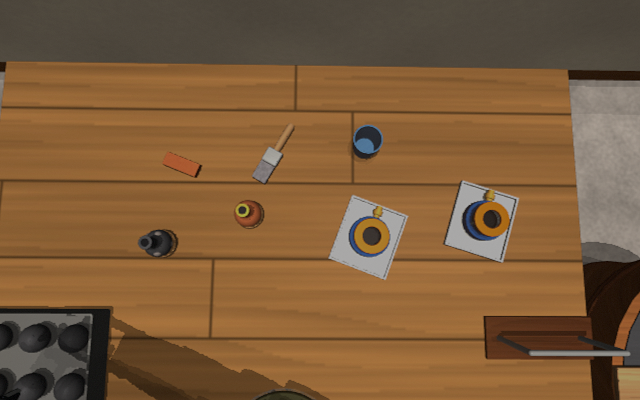

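View pics/side0.png

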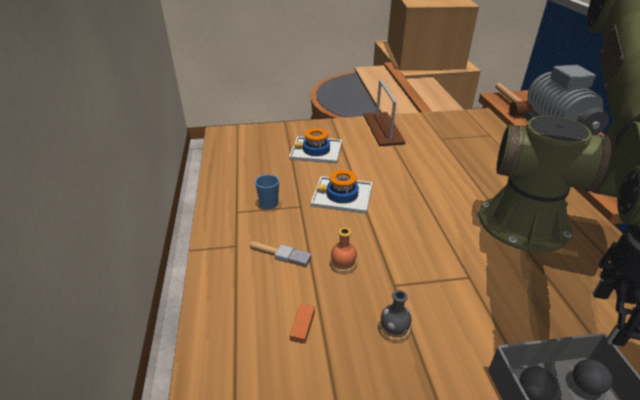

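The top view shows the grey vase with its lip near (146,242) and belly near (163,243). The rinser nearest the base has its ring near (372,236). In the side view the lip is near (400,296) and the ring near (343,179). I'll make zoomed crops to get finer pixel positions.

```bash
cat > h.py <<'E'
import numpy as np, cv2
from cell import viewer, manip
def ray(n,u,v):
    m=viewer.camera_model(n); f=200/np.tan(np.radians(m['fovy']/2)); R=np.array(m['R']);t=np.array(m['t'])
    return -R.T@t, R.T@np.array([(u-m['cx'])/f,(v-m['cy'])/f,1])
def at(n,u,v,z):
    c,d=ray(n,u,v); return (c+d*(z-c[2])/d[2]).round(1)
def proj(n,X):
    m=viewer.camera_model(n); f=200/np.tan(np.radians(m['fovy']/2)); p=np.array(m['R'])@X+np.array(m['t'])
    return (m['cx']+f*p[0]/p[2], m['cy']+f*p[1]/p[2])
E
python3 - <<'E'
from h import *
T=cv2.imread('pics/top0.png');S=cv2.imread('pics/side0.png')
def c(I,u,v): return cv2.resize(I[v-25:v+25,u-33:u+33],None,fx=6,fy=6,interpolation=cv2.INTER_CUBIC)
a=[c(T,158,242),c(T,370,236),c(S,398,312),c(S,343,185)]
M=np.vstack([np.hstack(a[:2]),np.hstack(a[2:])]);cv2.imwrite('pics/m.png',M);print(M.shape)
for n,u,v,z in[('top',146,242,115),('side',400,296,115),('top',372,236,72),('side',343,178,72)]:print(n,at(n,u,v,z))
# orange centroid of ring
for n,I,b in(('top',T,(340,210,410,270)),('side',S,(320,160,370,205))):
    h=cv2.cvtColor(I,cv2.COLOR_BGR2HSV)[b[1]:b[3],b[0]:b[2]];m=cv2.inRange(h,(8,200,120),(22,255,255))
    k,l,s,ct=cv2.connectedComponentsWithStats(m);i=1+s[1:,4].argmax();print(n,s[i],s[i][:2]+np.array(b[:2]),at(n,b[0]+s[i][0]+s[i][2]/2-.5,b[1]+s[i][1]+s[i][3]/2-.5,69))
E
```

```text
(600, 792, 3)
top [471.1 303.7 115. ]
side [472.4 311.  115. ]
top [ 490.2 -205.9   72. ]
side [ 493.3 -195.9   72. ]
top [ 15   9  34  31 137] [355 219] [ 495.1 -205.2   69. ]
side [ 10  10  26  16 253] [330 170] [ 493.3 -203.2   69. ]
```

View pics/m.png

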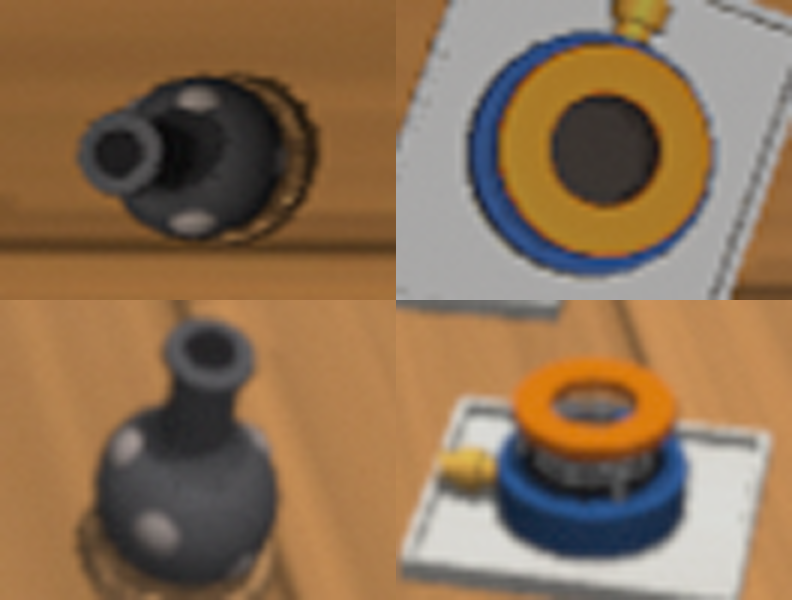

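```bash
python3 - <<'E'
from h import *
for n,u,v,z in[('top',144.6,241.9,115),('side',399.4,295.2,115),('top',158,243.2,38),('side',395.7,319.5,38),('top',371.4,235.4,72),('side',342.6,176.2,72),('side',340.6,188,36)]:print(n,at(n,u,v,z))
def tri(a,b):
    c1,d1=ray('top',*a);c2,d2=ray('side',*b)
    s=np.linalg.lstsq(np.c_[d1,-d2],c2-c1,rcond=None)[0];p,q=c1+s[0]*d1,c2+s[1]*d2;return ((p+q)/2).round(1),np.linalg.norm(p-q).round(1)
print(tri((144.6,241.9),(399.4,295.2)),tri((371.4,235.4),(342.6,176.2)),tri((158,243.2),(395.7,319.5)))
E
```

```text
top [471.3 306.8 115. ]
side [473.  308.8 115. ]
top [470.1 306.6  38. ]
side [472.6 310.3  38. ]
top [ 491.6 -204.5   72. ]
side [ 492.6 -205.7   72. ]
side [ 499.6 -195.4   36. ]
(array([471.9, 307.4, 113.2]), np.float64(1.0)) (array([ 492.2, -204.6,   72.6]), np.float64(1.3)) (array([470.8, 307.8,  34.4]), np.float64(1.4))
```

servo_tool --steps '[{"dx": -2.5,"dy": -0.7},{"dx": -4.5,"dy": -1.2},{"dx": -4.5,"dy": -1.2},{"dx": -4.5,"dy": -1.2},{"dx": -4.5,"dy": -1.2},{"dx": -4.5,"dy": -1.2},{"dx": -4.0,"dy": -1.0},{"dx": -2.0,"dy": -0.5}]' --gripper 8.5

```text
invalid input
```

servo_tool --steps '[{"dz": 2},{"dz": 2},{"dz": 1}]'

```text
invalid input
```

servo_tool --steps '[{"dx": -2.5,"dy": -0.7,"dz": 0,"roll": 0},{"dx": -4.5,"dy": -1.2,"dz": 0,"roll": 0},{"dx": -4.5,"dy": -1.2,"dz": 0,"roll": 0},{"dx": -4.5,"dy": -1.2,"dz": 0,"roll": 0},{"dx": -4.5,"dy": -1.2,"dz": 0,"roll": 0},{"dx": -4.5,"dy": -1.2,"dz": 0,"roll": 0},{"dx": -4.0,"dy": -1.0,"dz": 0,"roll": 0},{"dx": -2.0,"dy": -0.5,"dz": 0,"roll": 0}]' --gripper 8.5

```text
time: 1.1
eef_pos: [468.5, 309.6, 206.7]
tool_rot: [0.199, 0.98, -0.0, -0.0]
force: [-0.4, 0.5, -0.0]
grip_width: 84.9
grasp_force: 0.0
```

servo_tool --steps '[{"dx": -0.4,"dy": -0.1,"dz": 1.5,"roll": 0},{"dx": 0,"dy": 0,"dz": 2.5,"roll": 0},{"dx": 0,"dy": 0,"dz": 2.5,"roll": 0},{"dx": 0,"dy": 0,"dz": 1.5,"roll": 0},{"dx": 0,"dy": 0,"dz": 0,"roll": 0}]'

```text
time: 1.72
eef_pos: [469.8, 308.7, 126.0]
tool_rot: [0.198, 0.98, -0.001, -0.001]
force: [-0.3, 0.0, 0.5]
grip_width: 84.6
grasp_force: 0.0
```

```bash
python3 - <<'E'
from h import *
T=viewer.capture('top');S=viewer.capture('side')
o=manip.get_obs();print(o['eef_pos'],o['force'])
def c(I,u,v): return cv2.resize(I[v-50:v+50,u-66:u+66],None,fx=3,fy=3,interpolation=cv2.INTER_CUBIC)
cv2.imwrite('pics/g1.png',np.hstack([c(T,158,242),c(S,398,302)]))
E
```

```text
[470.7202408  308.87742254 127.71856326] [0.11620925 0.26027462 0.58416317]
```

View pics/g1.png

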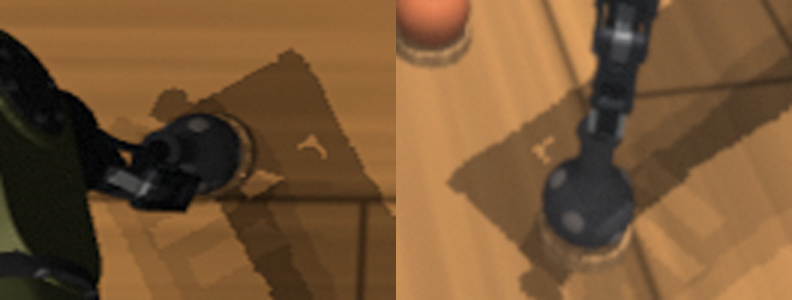

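The crops show the open jaws lined up over the neck in both views, and nothing has been touched. I'll descend the rest of the way.

servo_tool --steps '[{"dx": -0.15,"dy": -0.05,"dz": 1.2,"roll": 0},{"dx": 0,"dy": 0,"dz": 1.5,"roll": 0},{"dx": 0,"dy": 0,"dz": 1.2,"roll": 0},{"dx": 0,"dy": 0,"dz": 0.5,"roll": 0},{"dx": 0,"dy": 0,"dz": 0,"roll": 0},{"dx": 0,"dy": 0,"dz": 0,"roll": 0}]' --gripper 4.0

```text
time: 2.58
eef_pos: [472.1, 307.5, 83.5]
tool_rot: [0.198, 0.98, 0.0, 0.0]
force: [0.1, -0.7, 0.4]
grip_width: 40.0
grasp_force: 0.0
```

Now I'll close in small steps and watch the grip force.

servo_tool --steps '[{"dx": 0,"dy": 0,"dz": 0,"roll": 0},{"dx": 0,"dy": 0,"dz": 0,"roll": 0},{"dx": 0,"dy": 0,"dz": 0,"roll": 0}]' --gripper 2.5

```text
time: 2.95
eef_pos: [472.3, 307.6, 84.0]
tool_rot: [0.198, 0.98, 0.001, 0.001]
force: [-0.9, 0.0, 5.5]
grip_width: 28.8
grasp_force: 58.8
```

servo_tool --steps '[{"dx": 0,"dy": 0,"dz": 0,"roll": 0},{"dx": 0,"dy": 0,"dz": 0,"roll": 0}]' --gripper 2.35

```text
time: 3.2
eef_pos: [472.3, 307.6, 84.0]
tool_rot: [0.198, 0.98, 0.001, 0.001]
force: [-0.4, -0.1, 6.2]
grip_width: 28.3
grasp_force: 58.8
```

```bash
python3 - <<'E'
from h import *
S=viewer.capture('side')
o=manip.get_obs();print(o['eef_pos'],o['force'],o['grip_width'],o['grasp_force'],o['ft_torque'])
cv2.imwrite('pics/g2.png',cv2.resize(S[255:355,335:460],None,fx=6,fy=6,interpolation=cv2.INTER_CUBIC))
E
```

```text
[472.29739704 307.59472112  83.93949483] [-0.2238087  -0.6194297   5.83024591] 28.155846602946447 58.79166305065155 [-0.11275501  0.10213173 -0.01931987]
```

View pics/g2.png

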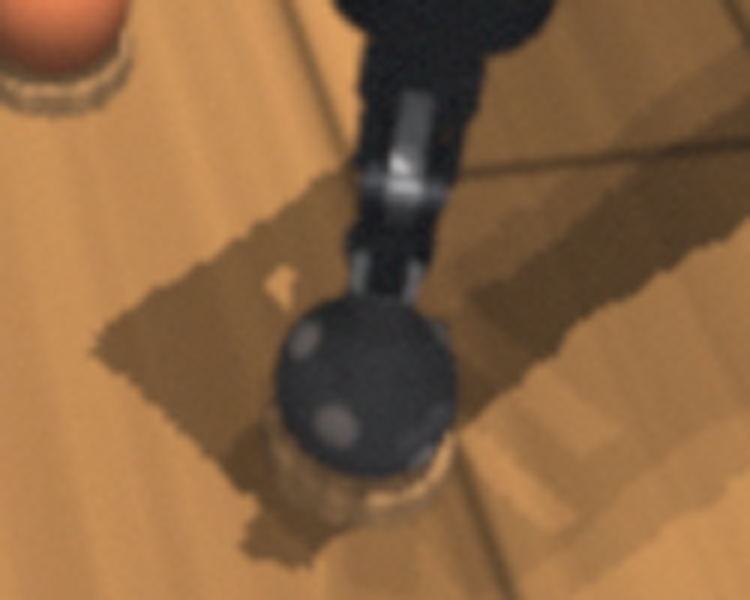

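The fingertips are riding on the ball's shoulder: there's 6 N upward on the tool and the width reads 28 mm where the neck is 24. I'll open, rise 5 mm and re-grip.

servo_tool --steps '[{"dx": 0,"dy": 0,"dz": 0,"roll": 0},{"dx": 0,"dy": 0,"dz": 0,"roll": 0},{"dx": 0,"dy": 0,"dz": -0.5,"roll": 0},{"dx": 0,"dy": 0,"dz": 0,"roll": 0},{"dx": 0,"dy": 0,"dz": 0,"roll": 0}]' --gripper 3.5

```text
time: 3.88
eef_pos: [471.9, 307.4, 88.1]
tool_rot: [0.198, 0.98, 0.0, 0.0]
force: [-0.2, -0.1, -0.7]
grip_width: 35.4
grasp_force: 0.0
```

servo_tool --steps '[{"dx": 0,"dy": 0,"dz": 0,"roll": 0},{"dx": 0,"dy": 0,"dz": 0,"roll": 0},{"dx": 0,"dy": 0,"dz": 0,"roll": 0}]' --gripper 2.6

```text
time: 4.25
eef_pos: [473.2, 308.3, 90.2]
tool_rot: [0.198, 0.98, 0.002, 0.002]
force: [0.0, 1.3, 16.2]
grip_width: 26.2
grasp_force: 7.3
```

servo_tool --steps '[{"dx": 0,"dy": 0,"dz": 0,"roll": 0},{"dx": 0,"dy": 0,"dz": 0,"roll": 0},{"dx": 0,"dy": 0,"dz": -0.6,"roll": 0},{"dx": 0,"dy": 0,"dz": 0,"roll": 0}]' --gripper 4.0

```text
time: 4.75
eef_pos: [472.0, 307.4, 94.4]
tool_rot: [0.198, 0.98, 0.0, 0.0]
force: [-0.4, 0.8, 0.4]
grip_width: 40.0
grasp_force: 0.0
```

```bash
python3 - <<'E'
from h import *
S=viewer.capture('side');T=viewer.capture('top')
o=manip.get_obs();print(o['eef_pos'],o['force'],o['grip_width'],o['grasp_force'])
f=lambda I:cv2.convertScaleAbs(cv2.resize(I,None,fx=6,fy=6,interpolation=cv2.INTER_CUBIC),alpha=1.8,beta=15)
cv2.imwrite('pics/g3.png',np.hstack([f(S[265:345,365:430]),f(T[205:285,120:187])]))
p=o['eef_pos']
for dz in(8,-11,-24):print(dz,proj('side',p+[0,0,dz]))
E
```

```text
[471.78244442 307.29000228  93.89539316] [ 0.64906021  0.17405767 -0.13078943] 39.960058728114745 0.0
8 (np.float64(399.05375341613296), np.float64(298.8065463625335))
-11 (np.float64(398.0239798277117), np.float64(304.79263779490833))
-24 (np.float64(397.33440601478355), np.float64(308.8011421302035))
```

View pics/g3.png

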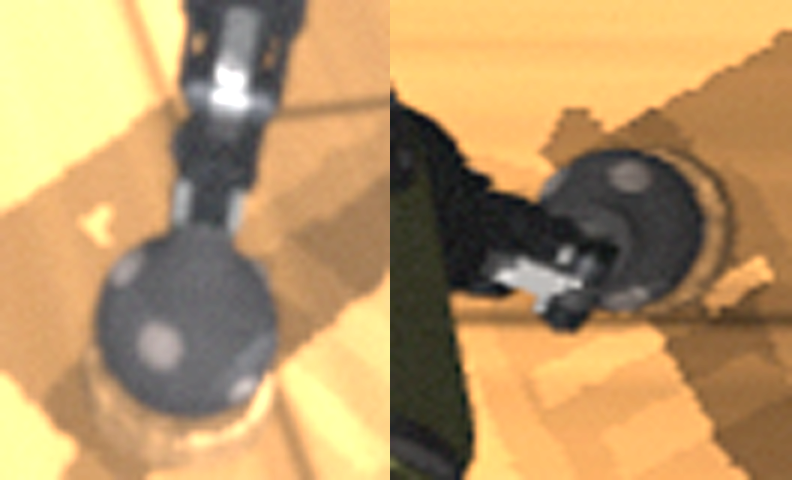

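servo_tool --steps '[{"dx": 0,"dy": 0,"dz": 0,"roll": 0},{"dx": 0,"dy": 0,"dz": 0,"roll": 0},{"dx": 0,"dy": 0,"dz": 0,"roll": 0}]' --gripper 2.7

```text
time: 5.22
eef_pos: [471.9, 307.3, 94.0]
tool_rot: [0.198, 0.98, -0.0, -0.0]
force: [0.1, 0.5, -0.2]
grip_width: 27.1
grasp_force: 0.0
```

servo_tool --steps '[{"dx": 0,"dy": 0,"dz": 0,"roll": 0},{"dx": 0,"dy": 0,"dz": 0,"roll": 0}]' --gripper 2.5

```text
time: 5.48
eef_pos: [471.9, 307.4, 94.1]
tool_rot: [0.198, 0.98, -0.0, -0.0]
force: [0.2, 0.2, 0.0]
grip_width: 25.3
grasp_force: 0.0
```

Clean approach this time, with no contact at 25.3 mm. I'll close gently onto the neck.

servo_tool --steps '[{"dx": 0,"dy": 0,"dz": 0,"roll": 0},{"dx": 0,"dy": 0,"dz": 0,"roll": 0}]' --gripper 2.38

```text
time: 5.72
eef_pos: [471.9, 307.4, 94.1]
tool_rot: [0.198, 0.98, -0.0, 0.0]
force: [0.5, 0.5, 0.1]
grip_width: 23.7
grasp_force: 0.0
```

servo_tool --steps '[{"dx": 0,"dy": 0,"dz": 0,"roll": 0},{"dx": 0,"dy": 0,"dz": 0,"roll": 0}]' --gripper 2.32

```text
time: 5.98
eef_pos: [471.9, 307.4, 94.1]
tool_rot: [0.198, 0.98, 0.0, 0.0]
force: [-1.1, 0.3, -0.4]
grip_width: 23.4
grasp_force: 0.0
```

servo_tool --steps '[{"dx": 0,"dy": 0,"dz": 0,"roll": 0},{"dx": 0,"dy": 0,"dz": 0,"roll": 0}]' --gripper 2.25

```text
time: 6.22
eef_pos: [471.9, 307.4, 94.1]
tool_rot: [0.198, 0.98, -0.0, -0.0]
force: [-0.5, 0.7, 0.1]
grip_width: 22.5
grasp_force: 0.0
```

```bash
python3 - <<'E'
from h import *
S=viewer.capture('side');T=viewer.capture('top')
f=lambda I:cv2.convertScaleAbs(cv2.resize(I,None,fx=6,fy=6,interpolation=cv2.INTER_CUBIC),alpha=2.5,beta=20)
cv2.imwrite('pics/g4.png',np.hstack([f(S[255:345,365:430]),f(T[200:290,125:192])]))
E
```

```text
(no output)
```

View pics/g4.png

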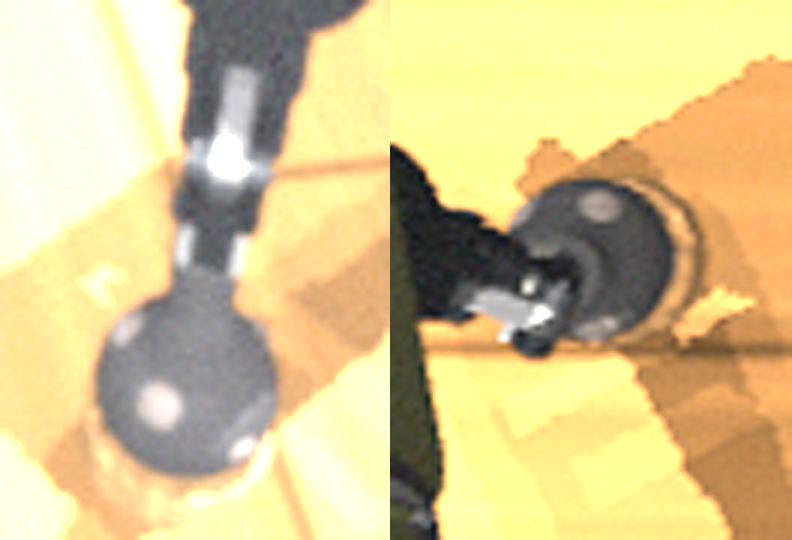

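```bash
python3 - <<'E'
from h import *
for y in (310,318,322,330):
    for v in (299,301):
        c,d=ray('side',400,v);print(y,v,(c+d*(y-c[1])/d[1]).round(1))
for X in([472,307.5,5],[472,307.5,115],[472,307.5,94]):print(X,proj('top',np.array(X)),proj('side',np.array(X)))
print(manip.get_obs()['eef_pos'],manip.get_obs()['qpos'])
E
```

```text
310 299 [470.9 310.  104.3]
310 301 [470.1 310.   97.9]
318 299 [474.4 318.  114.2]
318 301 [473.7 318.  107.9]
322 299 [476.2 322.  119.1]
322 301 [475.5 322.  112.9]
330 299 [479.8 330.  129. ]
330 301 [479.1 330.  122.9]
[472, 307.5, 5] (np.float64(162.8046608295879), np.float64(242.68542126832583)) (np.float64(393.9941484138199), np.float64(327.9063036390352))
[472, 307.5, 115] (np.float64(144.2860015829125), np.float64(241.59744581933967)) (np.float64(399.70660810492774), np.float64(294.67613503780603))
[472, 307.5, 94] (np.float64(148.1619465130176), np.float64(241.82515846685945)) (np.float64(398.55037274236537), np.float64(301.4021161594687))
[471.8850338  307.36634247  94.08302043] [ 5.12306811e-01  4.45210951e-01  1.60041365e+00 -3.13914353e-05
  1.09598851e+00 -6.59716873e-01]
```

Both the contacts and the images suggest the fingertips are about 30 mm higher than the tool data gives. At reading 94 they sit at the lip's top, so the earlier grips only caught the lip edge. I'll open wide, descend in guarded steps and check.

servo_tool --steps '[{"dx": 0,"dy": 0,"dz": 0,"roll": 0},{"dx": 0,"dy": 0,"dz": 0,"roll": 0},{"dx": 0,"dy": 0,"dz": 0,"roll": 0},{"dx": 0,"dy": 0,"dz": 1.0,"roll": 0},{"dx": 0,"dy": 0,"dz": 1.0,"roll": 0},{"dx": 0,"dy": 0,"dz": 0.8,"roll": 0},{"dx": 0,"dy": 0,"dz": 0,"roll": 0}]' --gripper 7.5

```text
time: 7.2
eef_pos: [471.5, 307.2, 65.2]
tool_rot: [0.198, 0.98, -0.0, -0.001]
force: [0.5, 0.0, -0.1]
grip_width: 75.1
grasp_force: 0.0
```

servo_tool --steps '[{"dx": 0,"dy": 0,"dz": 0,"roll": 0},{"dx": 0,"dy": 0,"dz": 0,"roll": 0},{"dx": 0,"dy": 0,"dz": 0,"roll": 0},{"dx": 0,"dy": 0,"dz": 0,"roll": 0}]' --gripper 3.8

```text
time: 7.7
eef_pos: [471.9, 307.4, 66.2]
tool_rot: [0.198, 0.98, 0.0, 0.0]
force: [-1.4, -0.0, 0.7]
grip_width: 38.3
grasp_force: 0.4
```

```bash
python3 - <<'E'
from h import *
S=viewer.capture('side');T=viewer.capture('top')
o=manip.get_obs();print(o['eef_pos'],o['force'],o['grip_width'])
f=lambda I:cv2.convertScaleAbs(cv2.resize(I,None,fx=6,fy=6,interpolation=cv2.INTER_CUBIC),alpha=2.5,beta=20)
cv2.imwrite('pics/g5.png',np.hstack([f(S[255:345,365:430]),f(T[200:290,125:192])]))
E
```

```text
[471.89083893 307.38417211  66.14618455] [-0.38412202 -0.19910992  0.67467042] 38.1014517783513
```

View pics/g5.png

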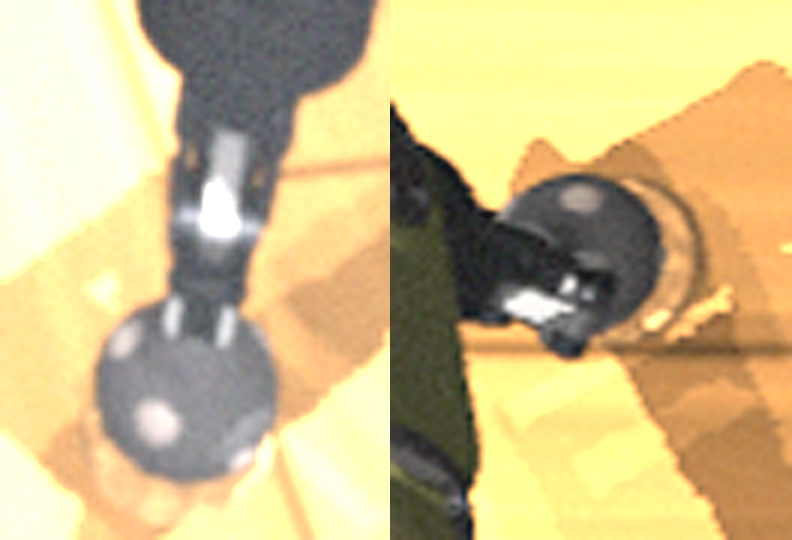

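servo_tool --steps '[{"dx": 0,"dy": 0,"dz": 0,"roll": 0},{"dx": 0,"dy": 0,"dz": 0,"roll": 0}]' --gripper 3.5

```text
time: 8.05
eef_pos: [471.9, 307.4, 66.1]
tool_rot: [0.198, 0.98, 0.0, -0.0]
force: [0.3, -1.2, -0.6]
grip_width: 35.0
grasp_force: 0.3
```

servo_tool --steps '[{"dx": 0,"dy": 0,"dz": 0,"roll": 0},{"dx": 0,"dy": 0,"dz": 0.4,"roll": 0},{"dx": 0,"dy": 0,"dz": 0.3,"roll": 0},{"dx": 0,"dy": 0,"dz": 0,"roll": 0}]' --gripper 4.2

```text
time: 8.55
eef_pos: [471.7, 307.3, 58.7]
tool_rot: [0.198, 0.98, -0.0, -0.0]
force: [-0.3, -1.2, 0.6]
grip_width: 42.1
grasp_force: 0.2
```

servo_tool --steps '[{"dx": 0,"dy": 0,"dz": 0.3,"roll": 0},{"dx": 0,"dy": 0,"dz": 0,"roll": 0}]'

```text
time: 8.8
eef_pos: [471.8, 307.3, 55.8]
tool_rot: [0.198, 0.98, -0.0, -0.0]
force: [-0.1, -0.1, -0.0]
grip_width: 42.2
grasp_force: 0.2
```

servo_tool --steps '[{"dx": 0,"dy": 0,"dz": 0,"roll": 0},{"dx": 0,"dy": 0,"dz": 0,"roll": 0}]' --gripper 3.4

```text
time: 9.05
eef_pos: [471.9, 307.4, 56.2]
tool_rot: [0.198, 0.98, 0.0, 0.0]
force: [-1.0, -0.1, 0.6]
grip_width: 34.3
grasp_force: 0.3
```

servo_tool --steps '[{"dx": 0,"dy": 0,"dz": 0,"roll": 0},{"dx": 0,"dy": 0,"dz": 0,"roll": 0}]' --gripper 3.0

```text
time: 9.3
eef_pos: [472.0, 307.4, 56.3]
tool_rot: [0.198, 0.98, 0.0, 0.0]
force: [-1.0, -0.3, 2.3]
grip_width: 30.2
grasp_force: 25.9
```

servo_tool --steps '[{"dx": 0,"dy": 0,"dz": 0,"roll": 0},{"dx": 0,"dy": 0,"dz": 0,"roll": 0},{"dx": 0,"dy": 0,"dz": 0.6,"roll": 0},{"dx": 0,"dy": 0,"dz": 0,"roll": 0}]' --gripper 4.2

```text
time: 9.8
eef_pos: [471.6, 307.2, 49.4]
tool_rot: [0.198, 0.98, -0.0, -0.0]
force: [0.5, -0.4, -0.6]
grip_width: 41.6
grasp_force: 0.2
```

servo_tool --steps '[{"dx": 0,"dy": 0,"dz": 0,"roll": 0},{"dx": 0,"dy": 0,"dz": 0,"roll": 0}]' --gripper 3.2

```text
time: 10.05
eef_pos: [471.9, 307.4, 50.1]
tool_rot: [0.198, 0.98, 0.0, 0.0]
force: [-0.0, 0.4, -0.6]
grip_width: 32.1
grasp_force: 0.2
```

servo_tool --steps '[{"dx": 0,"dy": 0,"dz": 0,"roll": 0},{"dx": 0,"dy": 0,"dz": 0,"roll": 0}]' --gripper 3.0

```text
time: 10.3
eef_pos: [472.0, 307.4, 50.2]
tool_rot: [0.198, 0.98, 0.0, 0.0]
force: [-0.4, -0.9, 0.8]
grip_width: 29.8
grasp_force: 1.7
```

servo_tool --steps '[{"dx": 0,"dy": 0,"dz": 0,"roll": 0},{"dx": 0,"dy": 0,"dz": 0,"roll": 0}]' --gripper 2.9

```text
time: 10.55
eef_pos: [471.8, 307.3, 50.0]
tool_rot: [0.198, 0.98, -0.0, -0.0]
force: [0.2, -0.7, -0.4]
grip_width: 29.6
grasp_force: 10.9
```

servo_tool --steps '[{"dx": 0,"dy": 0,"dz": 0,"roll": 0},{"dx": 0,"dy": 0,"dz": 0,"roll": 0}]' --gripper 2.8

```text
time: 10.8
eef_pos: [471.9, 307.4, 50.0]
tool_rot: [0.198, 0.98, -0.0, -0.0]
force: [-0.5, -0.2, -0.7]
grip_width: 28.6
grasp_force: 24.1
```

servo_tool --steps '[{"dx": 0,"dy": 0,"dz": 0,"roll": 0},{"dx": 0,"dy": 0,"dz": 0,"roll": 0},{"dx": 0,"dy": 0,"dz": 0.4,"roll": 0},{"dx": 0,"dy": 0,"dz": 0,"roll": 0}]' --gripper 4.2

```text
time: 11.3
eef_pos: [471.8, 307.3, 45.8]
tool_rot: [0.198, 0.98, -0.0, -0.0]
force: [-0.1, 0.2, 0.3]
grip_width: 41.8
grasp_force: 0.2
```

servo_tool --steps '[{"dx": 0,"dy": 0,"dz": 0,"roll": 0},{"dx": 0,"dy": 0,"dz": 0,"roll": 0},{"dx": 0,"dy": 0,"dz": 0,"roll": 0}]' --gripper 3.0

```text
time: 11.68
eef_pos: [471.9, 307.4, 46.2]
tool_rot: [0.198, 0.98, 0.0, 0.0]
force: [-0.2, -1.0, 0.8]
grip_width: 30.3
grasp_force: 0.3
```

servo_tool --steps '[{"dx": 0,"dy": 0,"dz": 0,"roll": 0},{"dx": 0,"dy": 0,"dz": 0,"roll": 0}]' --gripper 2.8

```text
time: 11.92
eef_pos: [472.0, 307.4, 46.2]
tool_rot: [0.198, 0.98, 0.0, 0.0]
force: [-0.0, -0.7, 1.8]
grip_width: 28.2
grasp_force: 8.1
```

servo_tool --steps '[{"dx": 0,"dy": 0,"dz": 0,"roll": 0},{"dx": 0,"dy": 0,"dz": 0,"roll": 0},{"dx": 0,"dy": 0,"dz": 0.4,"roll": 0},{"dx": 0,"dy": 0,"dz": 0,"roll": 0}]' --gripper 4.2

```text
time: 12.42
eef_pos: [471.7, 307.3, 41.7]
tool_rot: [0.198, 0.98, -0.0, -0.0]
force: [0.8, 0.0, 1.0]
grip_width: 42.3
grasp_force: 0.0
```

servo_tool --steps '[{"dx": 0,"dy": 0,"dz": 0,"roll": 0},{"dx": 0,"dy": 0,"dz": 0,"roll": 0},{"dx": 0,"dy": 0,"dz": 0,"roll": 0}]' --gripper 2.8

```text
time: 12.8
eef_pos: [472.0, 307.5, 42.2]
tool_rot: [0.198, 0.98, 0.0, 0.0]
force: [-0.0, 1.6, -0.5]
grip_width: 27.6
grasp_force: 9.7
```

servo_tool --steps '[{"dx": 0,"dy": 0,"dz": 0,"roll": 0},{"dx": 0,"dy": 0,"dz": 0,"roll": 0}]' --gripper 2.6

```text
time: 13.05
eef_pos: [472.0, 307.5, 42.2]
tool_rot: [0.198, 0.98, 0.0, 0.0]
force: [0.8, 2.9, 2.0]
grip_width: 26.9
grasp_force: 43.8
```

servo_tool --steps '[{"dx": 0,"dy": 0,"dz": 0,"roll": 0}]' --gripper 2.7

```text
time: 13.18
eef_pos: [472.0, 307.5, 42.2]
tool_rot: [0.198, 0.98, 0.0, 0.0]
force: [0.7, 1.5, 1.6]
grip_width: 27.5
grasp_force: 36.9
```

```bash
python3 - <<'E'
from h import *
S=viewer.capture('side');T=viewer.capture('top')
o=manip.get_obs();print(o['eef_pos'],o['force'],o['grip_width'],o['grasp_force'],o['ft_torque'])
f=lambda I:cv2.convertScaleAbs(cv2.resize(I,None,fx=6,fy=6,interpolation=cv2.INTER_CUBIC),alpha=2.5,beta=20)
cv2.imwrite('pics/g6.png',np.hstack([f(S[255:345,365:430]),f(T[200:290,125:192])]))
E
```

```text
[471.99402058 307.47306158  42.21598658] [0.64587047 2.71190715 2.28511473] 27.351040118513918 36.94111794233322 [ 0.507106   -0.20510869  0.02629688]
```

View pics/g6.png

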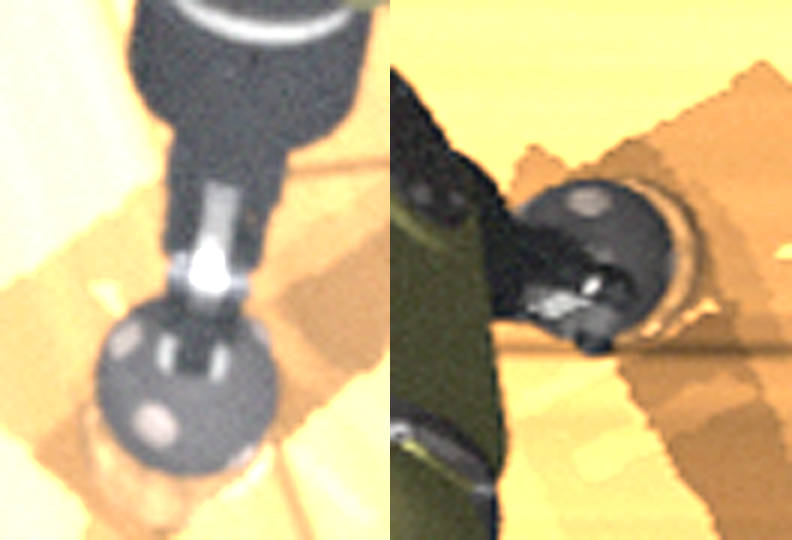

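The tips now reach the ball's shoulder (side view, about v=317), so this is slightly too low. I'll grip a few mm higher at about 30 N and test-lift.

servo_tool --steps '[{"dx": 0,"dy": 0,"dz": 0,"roll": 0},{"dx": 0,"dy": 0,"dz": 0,"roll": 0},{"dx": 0,"dy": 0,"dz": -0.6,"roll": 0},{"dx": 0,"dy": 0,"dz": 0,"roll": 0}]' --gripper 3.8

```text
time: 13.78
eef_pos: [472.1, 307.5, 48.7]
tool_rot: [0.198, 0.98, 0.0, 0.0]
force: [1.0, 0.4, -0.9]
grip_width: 38.0
grasp_force: 0.0
```

servo_tool --steps '[{"dx": 0,"dy": 0,"dz": 0,"roll": 0},{"dx": 0,"dy": 0,"dz": 0,"roll": 0},{"dx": 0,"dy": 0,"dz": 0,"roll": 0}]' --gripper 2.8

```text
time: 14.15
eef_pos: [472.2, 307.6, 48.5]
tool_rot: [0.198, 0.98, 0.0, 0.0]
force: [0.4, 0.7, 5.6]
grip_width: 28.8
grasp_force: 41.1
```

servo_tool --steps '[{"dx": 0,"dy": 0,"dz": 0,"roll": 0},{"dx": 0,"dy": 0,"dz": 0,"roll": 0}]' --gripper 2.7

```text
time: 14.4
eef_pos: [472.2, 307.6, 48.5]
tool_rot: [0.198, 0.98, 0.0, 0.0]
force: [-0.0, -0.3, 6.4]
grip_width: 27.9
grasp_force: 57.5
```

servo_tool --steps '[{"dx": 0,"dy": 0,"dz": 0,"roll": 0},{"dx": 0,"dy": 0,"dz": 0,"roll": 0}]' --gripper 2.8

```text
time: 14.65
eef_pos: [472.2, 307.6, 48.5]
tool_rot: [0.198, 0.98, 0.0, 0.0]
force: [-0.9, 0.1, 5.8]
grip_width: 28.4
grasp_force: 56.9
```

servo_tool --steps '[{"dx": 0,"dy": 0,"dz": -0.3,"roll": 0},{"dx": 0,"dy": 0,"dz": -0.6,"roll": 0},{"dx": 0,"dy": 0,"dz": -0.8,"roll": 0},{"dx": 0,"dy": 0,"dz": -0.3,"roll": 0},{"dx": 0,"dy": 0,"dz": 0,"roll": 0}]'

```text
time: 15.28
eef_pos: [472.0, 307.4, 68.3]
tool_rot: [0.198, 0.98, 0.0, 0.0]
force: [0.6, 0.2, -3.1]
grip_width: 28.2
grasp_force: 58.1
```

```bash
python3 - <<'E'
from h import *
S=viewer.capture('side');T=viewer.capture('top')
o=manip.get_obs();print(o['eef_pos'],o['force'],o['grip_width'],o['grasp_force'],o['ft_torque'])
cv2.imwrite('pics/s7.png',S);cv2.imwrite('pics/t7.png',T)
# belly motion: template from g6-time not saved; use initial belly patch
S0=cv2.imread('pics/side0.png');t=S0[307:338,382:412]
r=cv2.matchTemplate(S[280:350,365:430],t,cv2.TM_CCOEFF_NORMED);_,m,_,l=cv2.minMaxLoc(r);print('belly shift px',l[0]+365-382,l[1]+280-307,m)
print(proj('side',np.array([472,307.5,38])),proj('side',np.array([472,307.5,58])))
E
```

```text
[471.79385799 307.28017932  67.92008322] [-0.23688032 -0.07449784 -3.65288702] 28.060042855035793 58.06435626000166 [ 0.05005956 -0.01422353  0.05719557]
belly shift px 1 -7 0.6552605032920837
(np.float64(395.6218577992046), np.float64(318.4376928767862)) (np.float64(396.64288465441723), np.float64(312.49823835461035))
```

servo_tool --steps '[{"dx": 0,"dy": 0,"dz": 0,"roll": 0}]' --gripper 2.84

```text
time: 15.5
eef_pos: [471.8, 307.3, 67.9]
tool_rot: [0.198, 0.98, -0.0, -0.0]
force: [0.3, 0.3, -3.4]
grip_width: 28.3
grasp_force: 48.5
```

servo_tool --steps '[{"dx": 0,"dy": 0,"dz": 0,"roll": 0}]' --gripper 2.87

```text
time: 15.62
eef_pos: [471.8, 307.4, 67.9]
tool_rot: [0.198, 0.98, -0.0, -0.0]
force: [-0.0, 0.1, -2.6]
grip_width: 29.1
grasp_force: 42.7
```

servo_tool --steps '[{"dx": 0,"dy": 0,"dz": -0.7,"roll": 0},{"dx": 0,"dy": 0,"dz": -1.5,"roll": 0},{"dx": 0,"dy": 0,"dz": -2.0,"roll": 0},{"dx": 0,"dy": 0,"dz": -2.2,"roll": 0},{"dx": 0,"dy": 0,"dz": -2.2,"roll": 0},{"dx": 0,"dy": 0,"dz": -2.0,"roll": 0},{"dx": 0,"dy": 0,"dz": -1.2,"roll": 0},{"dx": 0,"dy": 0,"dz": -0.5,"roll": 0}]' --gripper 2.88

```text
time: 16.62
eef_pos: [472.0, 307.4, 192.0]
tool_rot: [0.198, 0.98, 0.0, 0.0]
force: [-0.4, -0.3, -3.6]
grip_width: 28.9
grasp_force: 40.9
```

servo_tool --steps '[{"dx": -0.6,"dy": -1.4,"dz": 0,"roll": 0},{"dx": -1.3,"dy": -2.8,"dz": 0,"roll": 0},{"dx": -1.7,"dy": -3.7,"dz": 0,"roll": 0},{"dx": -1.7,"dy": -3.7,"dz": 0,"roll": 0},{"dx": -1.7,"dy": -3.7,"dz": 0,"roll": 0},{"dx": -1.7,"dy": -3.7,"dz": 0,"roll": 0},{"dx": -1.7,"dy": -3.7,"dz": 0,"roll": 0},{"dx": -1.7,"dy": -3.7,"dz": 0,"roll": 0}]'

```text
time: 17.62
eef_pos: [480.0, 15.1, 190.4]
tool_rot: [0.198, 0.98, -0.0, -0.001]
force: [0.1, 0.0, -2.9]
grip_width: 29.5
grasp_force: 40.9
```

servo_tool --steps '[{"dx": -1.7,"dy": -3.7,"dz": 0,"roll": 0},{"dx": -1.7,"dy": -3.7,"dz": 0,"roll": 0},{"dx": -1.7,"dy": -3.7,"dz": 0,"roll": 0},{"dx": -1.6,"dy": -3.3,"dz": 0,"roll": 0},{"dx": -1.4,"dy": -2.8,"dz": 0,"roll": 0},{"dx": -0.9,"dy": -1.8,"dz": 0,"roll": 0},{"dx": -0.3,"dy": -0.6,"dz": 0,"roll": 0},{"dx": 0,"dy": 0,"dz": 0,"roll": 0}]'

```text
time: 18.62
eef_pos: [490.3, -199.3, 190.9]
tool_rot: [0.198, 0.98, 0.0, -0.0]
force: [-0.4, 0.3, -2.2]
grip_width: 28.9
grasp_force: 40.9
```

servo_tool --steps '[{"dx": -0.4,"dy": -0.4,"dz": 0,"roll": 0},{"dx": 0,"dy": 0,"dz": 0.8,"roll": 0},{"dx": 0,"dy": 0,"dz": 1.6,"roll": 0},{"dx": 0,"dy": 0,"dz": 1.8,"roll": 0},{"dx": 0,"dy": 0,"dz": 1.4,"roll": 0},{"dx": 0,"dy": 0,"dz": 0.7,"roll": 0},{"dx": 0,"dy": 0,"dz": 0,"roll": 0}]'

```text
time: 19.5
eef_pos: [492.5, -204.8, 127.7]
tool_rot: [0.198, 0.98, 0.0, -0.0]
force: [-0.7, 0.6, -3.1]
grip_width: 29.2
grasp_force: 40.9
```

```bash
python3 - <<'E'
from h import *
S=viewer.capture('side');T=viewer.capture('top')
o=manip.get_obs();print(o['eef_pos'],o['force'],o['grip_width'],o['grasp_force'])
f=lambda I:cv2.convertScaleAbs(cv2.resize(I,None,fx=5,fy=5,interpolation=cv2.INTER_CUBIC),alpha=1.7,beta=15)
cv2.imwrite('pics/p1.png',np.hstack([f(S[110:220,305:383]),f(T[180:290,330:408])]))
E
```

```text
[ 492.82706341 -204.96916785  128.52112665] [-0.29348525  0.12399665 -2.87794323] 29.008486279995555 40.875123739242554
```

View pics/p1.png

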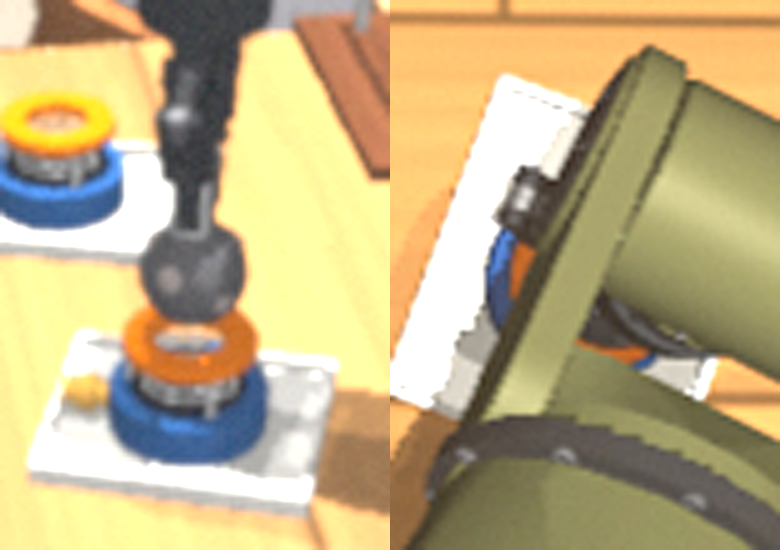

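The vase hangs upright just above the ring. In the side view the ball is near (343,164) and the ring near (342.6,176).

```bash
python3 - <<'E'
from h import *
for z in(108,113,118,123):print(z,proj('side',np.array([492.6,-205,z])))
S=cv2.imread('pics/side0.png')
print(at('side',343,164,117.8),manip.get_obs()['eef_pos'])
E
```

```text
108 (np.float64(343.0714618268508), np.float64(166.28816776287434))
113 (np.float64(343.1299265646688), np.float64(164.86591300279156))
118 (np.float64(343.18866833200536), np.float64(163.43691902576796))
123 (np.float64(343.24768910255307), np.float64(162.00113781835628))
[ 493.7 -202.3  117.8] [ 492.82706341 -204.96916785  128.52112665]
```

servo_tool --steps '[{"dx": 0,"dy": 0,"dz": 0.4,"roll": 0},{"dx": 0,"dy": 0,"dz": 0.5,"roll": 0},{"dx": 0,"dy": 0,"dz": 0.3,"roll": 0},{"dx": 0,"dy": 0,"dz": 0.2,"roll": 0},{"dx": 0,"dy": 0,"dz": 0,"roll": 0}]'

```text
time: 20.23
eef_pos: [492.6, -204.9, 113.9]
tool_rot: [0.198, 0.98, 0.0, -0.0]
force: [-0.0, -0.4, -2.5]
grip_width: 28.8
grasp_force: 40.9
```

servo_tool --steps '[{"dx": 0,"dy": 0,"dz": 0.15,"roll": 0},{"dx": 0,"dy": 0,"dz": 0.15,"roll": 0},{"dx": 0,"dy": 0,"dz": 0,"roll": 0}]'

```text
time: 20.6
eef_pos: [492.6, -204.9, 111.0]
tool_rot: [0.198, 0.98, 0.0, -0.0]
force: [1.1, 0.4, -2.4]
grip_width: 28.8
grasp_force: 40.9
```

servo_tool --steps '[{"dx": 0,"dy": 0,"dz": 0.1,"roll": 0},{"dx": 0,"dy": 0,"dz": 0.1,"roll": 0},{"dx": 0,"dy": 0,"dz": 0.1,"roll": 0},{"dx": 0,"dy": 0,"dz": 0,"roll": 0}]'

```text
time: 21.1
eef_pos: [492.6, -204.9, 108.1]
tool_rot: [0.198, 0.98, 0.0, 0.0]
force: [-0.3, -0.1, -2.8]
grip_width: 29.0
grasp_force: 40.7
```

servo_tool --steps '[{"dx": 0,"dy": 0,"dz": 0.1,"roll": 0},{"dx": 0,"dy": 0,"dz": 0.1,"roll": 0},{"dx": 0,"dy": 0,"dz": 0,"roll": 0}]'

```text
time: 21.48
eef_pos: [492.7, -204.9, 106.2]
tool_rot: [0.198, 0.98, -0.0, 0.0]
force: [-0.8, 0.3, 1.1]
grip_width: 28.8
grasp_force: 40.0
```

Seated at about 106.5 with no side force. Now I'll press down smoothly.

servo_tool --steps '[{"dx": 0,"dy": 0,"dz": 0.1,"roll": 0},{"dx": 0,"dy": 0,"dz": 0.15,"roll": 0},{"dx": 0,"dy": 0,"dz": 0.15,"roll": 0},{"dx": 0,"dy": 0,"dz": 0.15,"roll": 0},{"dx": 0,"dy": 0,"dz": 0.15,"roll": 0},{"dx": 0,"dy": 0,"dz": 0.15,"roll": 0},{"dx": 0,"dy": 0,"dz": 0.1,"roll": 0}]'

```text
time: 22.35
eef_pos: [492.7, -204.9, 96.6]
tool_rot: [0.198, 0.98, -0.0, 0.0]
force: [-1.0, 1.0, 6.1]
grip_width: 28.9
grasp_force: 39.2
```

servo_tool --steps '[{"dx": 0,"dy": 0,"dz": 0.1,"roll": 0},{"dx": 0,"dy": 0,"dz": 0.15,"roll": 0},{"dx": 0,"dy": 0,"dz": 0.15,"roll": 0},{"dx": 0,"dy": 0,"dz": 0.15,"roll": 0},{"dx": 0,"dy": 0,"dz": 0.15,"roll": 0},{"dx": 0,"dy": 0,"dz": 0.15,"roll": 0},{"dx": 0,"dy": 0,"dz": 0.1,"roll": 0},{"dx": 0,"dy": 0,"dz": 0,"roll": 0}]'

```text
time: 23.35
eef_pos: [492.9, -205.0, 87.5]
tool_rot: [0.198, 0.98, -0.0, 0.0]
force: [-0.5, 1.0, 9.1]
grip_width: 28.9
grasp_force: 38.5
```

```bash
python3 - <<'E'
from h import *
S=viewer.capture('side');S0=cv2.imread('pics/side0.png')
o=manip.get_obs();print(o['eef_pos'],o['force'],o['grip_width'],o['grasp_force'])
for I in(S0,S):
    h=cv2.cvtColor(I,cv2.COLOR_BGR2HSV)[160:206,320:370];m=cv2.inRange(h,(5,180,90),(22,255,255))
    k,l,s,c=cv2.connectedComponentsWithStats(m);i=1+s[1:,4].argmax();print(s[i])
for z in(62,62-20,62-24):print(z,proj('side',np.array([492,-163,z]))[1])
E
```

```text
[ 492.91091983 -204.99813816   87.56732224] [-1.33244268  1.58510013  7.92245719] 28.875086955828106 38.53095352649689
[ 10  10  27  17 293]
[ 10  19  26  13 171]
62 186.83944418678308
42 192.2903128569204
38 193.36823993156398
```

servo_tool --steps '[{"dx": 0,"dy": 0,"dz": 0.1,"roll": 0},{"dx": 0,"dy": 0,"dz": 0.1,"roll": 0},{"dx": 0,"dy": 0,"dz": 0,"roll": 0},{"dx": 0,"dy": 0,"dz": 0,"roll": 0},{"dx": 0,"dy": 0,"dz": 0,"roll": 0},{"dx": 0,"dy": 0,"dz": 0,"roll": 0}]'

```text
time: 24.15
eef_pos: [493.0, -205.0, 85.7]
tool_rot: [0.198, 0.98, -0.0, 0.001]
force: [-1.6, 1.8, 9.3]
grip_width: 28.5
grasp_force: 38.4
```

```bash
python3 - <<'E'
from cell import ticket
print(ticket.job_done())
E
```

```text
the job is handed in; nothing more can be done
None
```

I handed the job in with the grey vase upright in the orange ring, still held at about 38 N per finger and pressed about 18–21 mm into the 24 mm travel (judged from tool height and push force), past the 15 mm valve point; the grip read 40–59 N for parts of the job (mostly 57–59 N when first gripping and lifting), above the asked 40 N but below the 75 N that dents it.

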